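Lift the boiled egg from its caddy with tongs

TASK

First push the egg caddy along its rail until it clicks into the notch between the two steel stub posts, with the egg still standing in its cup. Then take the tongs out of their white holder, close them on the egg and lift it straight up, clear of its cup by about a hand's breadth. Finish while holding it there, steady above the cup, in the tongs and touched by nothing else; the caddy stays in its notch and the other things on the drainer are left where they are.

Things in the scene. Friction and masses are not known exactly. Their poses are not given: they have to be found in the camera images.
- rail: Fixed straight aluminium rail on the drainer, 64 mm wide (its x) and 360 mm long (its y). Origin on the drainer surface; its y axis runs along the rail in the direction in which the caddy has to be pushed; its z is up. The rail reaches from y = -200 to y = +160 mm.
- station (a point): Fixed point midway between the two steel stub posts (12 mm thick, 42 mm high, 58 mm either side of the rail's middle), at the height of the standing egg's centre: where the egg's centre is when the caddy sits in the notch.
- cup (a point): The nominal place of the standing egg's centre in the caddy's cup; moves with the caddy, which slides only along the rail and starts 100 to 150 mm short of the notch (at the station). About 0.6 N of friction moves it and it stays where left; a sprung ball snaps into the notch, about 5 N to enter or leave, 1 mm play. The cup is a white ring, 42 mm outside, 34 mm inside diameter, its rim 18 mm below this point; the caddy's plate (78 mm wide) lies 38 mm below this point.
- post (a point): Centre of the caddy's upright grey push plate, at its trailing end 85 mm behind the cup: 40 mm wide across the rail, 12 mm thick along the rail, reaching from 42 mm below this point to 42 mm above it (top 117 mm above the drainer).
- egg_center (a point): Centre of the brown hen's egg: 44 mm across, 56 mm tall, about 58 g, standing on end in the cup, 70 mm above the drainer. Only its upper 46 mm stand out of the cup.
- holder: Fixed white ceramic holder for the tongs, an open box 42 mm (x) by 104 mm (y) and 75 mm high, 4 mm walls. Origin under its centre on the drainer.
- tongs_grip (a point): Midpoint between the two black rubber grips of the kitchen tongs, half-way up them. The tongs (steel, 130 g) stand upright in the holder, tips down, hinge on top. z is up; the arms lie at +y and -y, so fingers close along y. Grips 18 mm wide (x), 42 mm tall; over their outsides 41 mm with the tongs open (as they stand), 32 mm on the egg, 26 mm at the closing stop (tips 20 mm apart).
- tongs_tip (a point): Midpoint between the two scalloped tips of the tongs, half-way up them, 103 mm below tongs_grip. Tips are 30 mm wide (x), 32 mm tall, undersides 121 mm below tongs_grip, 76 mm apart inside when open; the gap shrinks by about 3.7 mm per mm that the grips are squeezed.
- tongs_hinge (a point): The hinge, 38 mm above tongs_grip; the top of the tongs is 48 mm above tongs_grip.
- tongs_arm (a joint): Closing angle of the tongs, rad: 0 open (spring rest), about 0.23 on the egg, 0.40 at the closing stop. A spring opens them: squeezing at the grips takes about 3 N at first and 8 N when the tips reach the egg; any squeeze beyond that goes, divided by 3.7, to the egg (15 to 25 N of grip is right).
- ramekin: White ceramic ramekin, 84 mm across, 45 mm high; a bystander, to be left alone. Origin under its centre.
- funnel: Yellow plastic funnel standing on its wide mouth, 104 mm across, 100 mm high; a bystander, to be left alone. Origin under its centre.
- masher: Steel potato masher lying along its y, 250 mm long, up to 60 mm high; a bystander, to be left alone. Origin under its centre.
- mug: Blue mug, 80 mm across, 95 mm high; a bystander, to be left alone. Origin under its centre.
- brush: Brush lying along its x; a bystander, to be left alone. Origin under its centre.
There are look-alikes about, which are no part of the job. What is shaped like the part that bears tongs_grip but purple is not meant.

How it is judged:
By the outcome, as a careful person would: the job done as asked, in the order asked, and still so for the second after the job is handed in, while the arm keeps its last pose, push and grip.
It also fails if it takes over 64 s, if anything falls off the work surface, if the arm or the gripper's body presses on something with over 40 N, if the wrist force passes 120 N, or if a joint passes its speed limit or range.

ROBOT

A 6-joint arm with a two-finger parallel gripper is mounted at the origin on the work surface. World frame = base frame: x ahead of the robot, y to its left, z up, the work surface at z = 0. Lengths are in m, angles in rad, forces in N, time in s.
With the tool pointing down it reaches from about 0.35 to 0.975 m from the base axis. Payload 4.9 kg.
Tool frame: the origin (TCP) lies at the very end of the fingers, on their centre line; the grasp point (between the pads) lies 19 mm behind it; x points along the fingers, y is the direction in which the jaws open and shut, and the axes are right-handed (so a half turn about x gives the same grasp; the last joint's range is limited). The gripper opens to 85 mm and grips with 20 to 120 N. Pads are 22 mm wide; open, the fingers measure 114 mm over their backs; the gripper's body (76 mm by 85 mm) begins 54 mm behind the grasp point. The pads swing forward as they close: fully open they stand 13 mm farther back than shut.
Start: joints at [-1.373, 0.053, 1.613, -0, 1.476, -0.119], TCP at [0.195, -0.594, 0.231] pointing down, gripper open.
Joint ranges: [-3.01, 3.01], [-1.01, 2.22], [0.06, 2.58], [-1.02, 4.17], [0.09, 2.62], [-3.14, 3.14]. Speed limits (rad/s): [2.57, 2.57, 3.14, 3.14, 3.14, 3.14].

INTERFACE

Orientations are given as a rotation vector (axis times angle).
In Python, from station import ctrl gives the robot as it stands. The module is installed in compiled form; this text tells all that it offers.
- The arm moves only by the shell command python3 -m handwheel 'ROWS' [FORCE]. ROWS is JSON, one flat list of numbers, 7 for each row, row after row: the opening, from 0 (shut) to 1 (fully open), then the shift along the tool's x, y, z in m, then the turn, a rotation vector about the tool's x, y, z in degrees. A call has 1 to 12 rows; each row is the pose to reach, as a shift and turn from the pose commanded when the call began, along the tool's axes at that moment; what a row does not reach only later rows make up. A row lasts 1/12 s, in which the tool goes at most 41.7 mm and 7.16 degrees, less where a joint would pass 70% of its speed; a pose out of reach is approached as far as the arm can. A call with a gripper value outside its range is refused whole. The fingers move at their own pace and stop on an object; FORCE is the grip in N (left out, the last holds). Time passes only in rows, so rows that repeat a pose let the fingers close. It gives the time, the measured TCP pose, the force and the opening at its end, in the units of the state.
- ctrl.get_obs(): the state, without advancing time (a new reading comes with each control period).
- ctrl.get_image(name): name is "scene" or "top" or "wrist"; returns (picture, depth): 400x640x3 uint8, blue, green, red; 400x640 float32, m along the optical axis (not along the pixel's ray), 0 where there is no reading.
- ctrl.camera_params(name): a dict with "fov_y" (degrees; the focal length in pixels is half the picture's height over the tangent of half this angle, whatever the lens; pixels are square), "cx", "cy" (the principal point, pixels), "R" (3x3) and "t" (3): a world point X has camera coordinates R X + t; the wrist camera has in their place "hand_eye" (4x4, takes a point from camera to tool coordinates, whose origin is the TCP and whose axes are the tool frame's). Camera axes: x right, y down, z forward; pixel columns grow to the right and rows downward; lengths in m; the calibration is good to about 2 mm. A picture is of the moment at which its call begins: read the wrist's pose just before it. camera_params takes no time and is no camera call.
- ctrl.finish_job(): hands the job in, once; it reports no verdict.
The state is a dict: "t": time; "q": joint angles; "dq": joint speeds; "effort": joint torques, N m; "tool_pos": TCP position; "tool_rot": TCP orientation; "contact_force": force on the tool from outside, world axes, zero at the start; "wrist_torque": the same for the moment, N m; "opening": finger opening in m.
Only numpy, scipy, OpenCV 4.12 (cv2) and the standard library are available. Lean on these libraries where they do the work, as an engineer would, in place of code of your own. Each camera call takes 0.05 s, during which the arm holds its last target.

## Working session

There is one attempt and no reset: what is moved stays moved. The work goes in short steps, Python scripts to look and compute and a shell command to move; the robot and the scene stay as the last step left them, time stands still between calls to the robot, and variables do not carry over. Pictures are saved under pics/ and viewed, and the job is handed in when it is done.

```bash
mkdir -p pics; ls; cat > h.py <<'E'
import numpy as np, cv2
from station import ctrl
from scipy.spatial.transform import Rotation as Ro
def snap(n,f):
    o=ctrl.get_obs(); im,d=ctrl.get_image(n); cv2.imwrite('pics/'+f+'.png',im); np.savez('pics/'+f+'.npz',im=im,d=d,p=o['tool_pos'],r=o['tool_rot']); return im,d,o
def load(n,f):
    z=np.load('pics/'+f+'.npz'); return z['im'],z['d'],cam(n,z['p'],z['r'])
def cam(n,p=None,r=None):
    c=ctrl.camera_params(n); f=200/np.tan(np.radians(c['fov_y'])/2)
    if 'R' in c: R=np.array(c['R']).T; C=-R@np.array(c['t'])
    else:
        H=np.array(c['hand_eye']); T=Ro.from_rotvec(r).as_matrix(); R=T@H[:3,:3]; C=T@H[:3,3]+np.array(p)
    return f,c['cx'],c['cy'],R,C
def ray(c,u,v):
    f,cx,cy,R,C=c; return C,R@np.array([(u-cx)/f,(v-cy)/f,1.])
def onz(c,u,v,z):
    C,d=ray(c,u,v); return C+d*(z-C[2])/d[2]
def cloud(c,d):
    f,cx,cy,R,C=c; v,u=np.mgrid[:400,:640]; P=np.stack([(u-cx)/f*d,(v-cy)/f*d,d],-1); return P@R.T+C
def proj(c,X):
    f,cx,cy,R,C=c; q=R.T@(np.array(X)-C); return q[0]/q[2]*f+cx,q[1]/q[2]*f+cy
E
python3 - <<'E'
from h import *
for n in ['scene','top','wrist']:
    snap(n,n+'0'); print(n,ctrl.camera_params(n))
print(ctrl.get_obs())
E
```

```text
pics
scene {'fov_y': 48.43828532205036, 'cx': 319.9275873721827, 'cy': 196.1600340659767, 'R': array([[-0.6690217 ,  0.74316987, -0.01041663],
       [ 0.46139639,  0.40429243, -0.7897221 ],
       [-0.58268631, -0.53314742, -0.61337631]]), 't': array([ 0.30538572, -0.17293484,  1.43137002])}
top {'fov_y': 51.5644760613227, 'cx': 318.9458514345859, 'cy': 194.160078666465, 'R': array([[-0.0266074 , -0.99963128,  0.0054169 ],
       [-0.97638624,  0.02482578, -0.214601  ],
       [ 0.21438739, -0.01099896, -0.97668678]]), 't': array([0.03969014, 0.53040941, 1.03204013])}
wrist {'fov_y': 69.24171250253148, 'cx': 318.5385034103269, 'cy': 200.53614093302522, 'hand_eye': array([[-4.99894390e-04, -2.79979702e-01,  9.60005790e-01,
        -1.42404160e-01],
       [ 9.99999717e-01, -6.79682419e-04,  3.22494897e-04,
         3.26501652e-04],
       [ 5.62207032e-04,  9.60005680e-01,  2.79979962e-01,
        -6.97310758e-02],
       [ 0.00000000e+00,  0.00000000e+00,  0.00000000e+00,
         1.00000000e+00]])}
{'t': 0.15, 'q': array([-1.37304733e+00,  5.32049311e-02,  1.61399037e+00, -4.94992157e-06,
        1.47598579e+00, -1.19005231e-01]), 'dq': array([-0.00064406, -0.00071525, -0.00373992, -0.00077841, -0.00084383,
        0.00073135]), 'effort': array([-1.86213911e-04, -3.94242918e+01, -3.70721698e+01, -1.54680247e-04,
        4.66012294e-03,  2.28028574e-05]), 'tool_pos': array([ 0.19457698, -0.59342719,  0.23033857]), 'tool_rot': array([ 2.05095559,  0.32922766, -2.05109568]), 'contact_force': array([0.03556955, 0.13215974, 0.35106973]), 'wrist_torque': array([-0.01178597, -0.01148568,  0.0520677 ]), 'opening': 0.08518530633680871}
```

View pics/scene0.png

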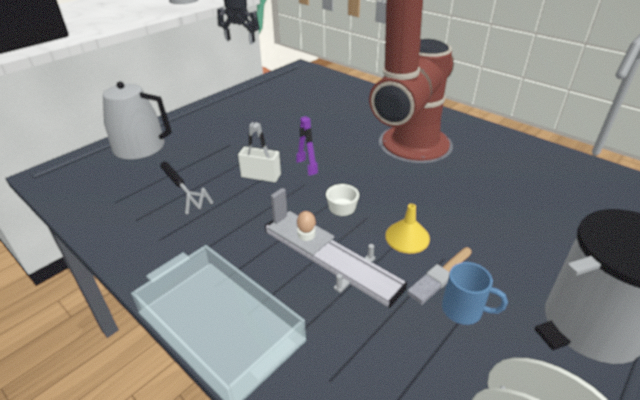

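View pics/top0.png

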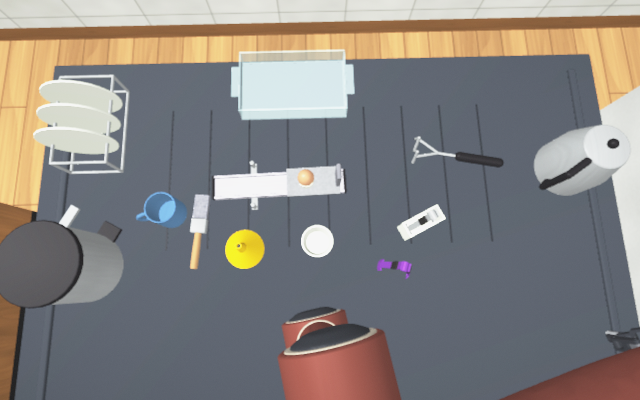

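View pics/wrist0.png

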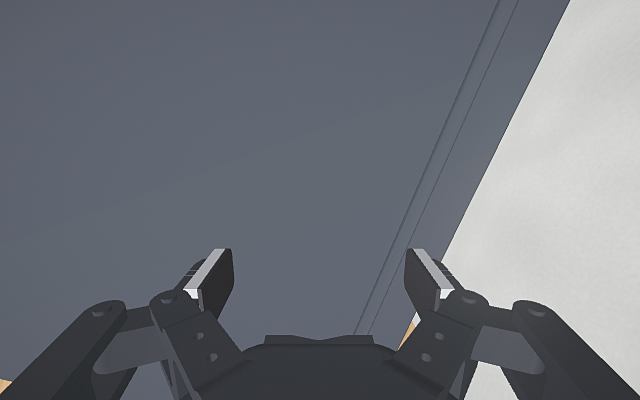

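The scene view shows the egg at (306,222), the grey push plate at (279,205), the stub posts at (371,252) and (341,284), the steel tongs in the white holder at (258,155), and purple look-alike tongs at (307,148). In the top view the egg is at (306,177), the plate at (339,177), the posts at (253,165) and (254,203), the holder with tongs at (422,222), and the purple tongs at (395,266).
Could be taken for the tongs: the purple pair, top (395,266), or the steel pair in the white holder, top (422,222). I choose the steel pair. The masher at top (460,155) is also steel, but it is lying down.

```bash
python3 - <<'E'
from h import *
im,d,c=load('top','top0'); P=cloud(c,d)
def st(v0,v1,u0,u1,zlo,zhi,name,m=None):
    Q=P[v0:v1,u0:u1].reshape(-1,3); k=(Q[:,2]>zlo)&(Q[:,2]<zhi)
    Q=Q[k]; print(name,len(Q),Q.min(0).round(4),Q.max(0).round(4),np.median(Q,0).round(4)); return Q
T=st(120,135,300,400,-1,1,'table')
T=st(215,235,330,360,-1,1,'table')
E=st(160,195,295,318,0.06,.13,'egg')
st(155,195,330,350,0.09,.2,'post')
for a in[(158,170,245,262),(195,212,245,262)]:
    st(*a,.030,.06,'stub')
H=st(200,245,395,450,0.055,.2,'holder')
H2=H[(H[:,2]<.085)]
print(cv2.minAreaRect(H2[:,:2].astype(np.float32)*1000))
print(cv2.minAreaRect(H[H[:,2]>.1][:,:2].astype(np.float32)*1000),H[H[:,2]>.1].max(0))
hsv=cv2.cvtColor(im,cv2.COLOR_BGR2HSV)
# rail rect: z between .008 and .035
k=np.zeros((400,640),bool); k[160:205,205:355]=1
for lo,hi in[(.004,.02),(.02,.035),(.035,.05)]:
    Q=P[k&(P[...,2]>lo)&(P[...,2]<hi)]; print(lo,len(Q),cv2.minAreaRect(Q[:,:2].astype(np.float32)*1000),np.median(Q,0))
big=cv2.resize(im[140:280,200:460],None,fx=3,fy=3,interpolation=cv2.INTER_CUBIC); cv2.imwrite('pics/topcrop.png',big)
s=cv2.imread('pics/scene0.png'); cv2.imwrite('pics/scenecrop.png',cv2.resize(s[100:300,220:420],None,fx=3,fy=3,interpolation=cv2.INTER_CUBIC))
E
```

```text
table 1499 [ 0.7132 -0.212  -0.006 ] [0.7657 0.0748 0.0082] [ 0.739  -0.0675  0.0013]
table 595 [ 0.427  -0.0833 -0.0063] [ 4.851e-01 -3.000e-04  4.510e-02] [ 0.4572 -0.0424  0.0011]
egg 217 [0.5526 0.0403 0.0659] [0.5899 0.0823 0.1016] [0.5684 0.0608 0.0912]
post 90 [ 0.5562 -0.0287  0.0907] [ 0.5959 -0.0169  0.1216] [ 0.5736 -0.0227  0.1175]
stub 21 [0.6209 0.202  0.0333] [0.6318 0.2131 0.0466] [0.626  0.2078 0.0417]
stub 19 [0.5052 0.1987 0.0358] [0.5148 0.2096 0.0483] [0.5097 0.2033 0.0421]
holder 476 [ 0.41   -0.2917  0.0551] [ 0.4907 -0.183   0.1707] [ 0.4464 -0.2267  0.0781]
((451.01214599609375, -237.92849731445312), (41.852352142333984, 106.29243469238281), 26.379287719726562)
((450.1324768066406, -233.39259338378906), (21.68842315673828, 34.3969841003418), 24.158016204833984) [ 0.4642274  -0.21594838  0.1706767 ]
0.004 1888 ((580.5382080078125, 135.34408569335938), (415.3177490234375, 128.24969482421875), 88.94056701660156) [0.56933319 0.20646619 0.01262104]
0.02 1423 ((578.7122802734375, 145.076171875), (100.09913635253906, 382.91925048828125), 2.722052812576294) [0.56744433 0.07650039 0.03162366]
0.035 248 ((575.1578369140625, 91.63641357421875), (120.40679931640625, 239.6715850830078), 1.7498897314071655) [0.56597335 0.04095499 0.03610796]
```

View pics/topcrop.png

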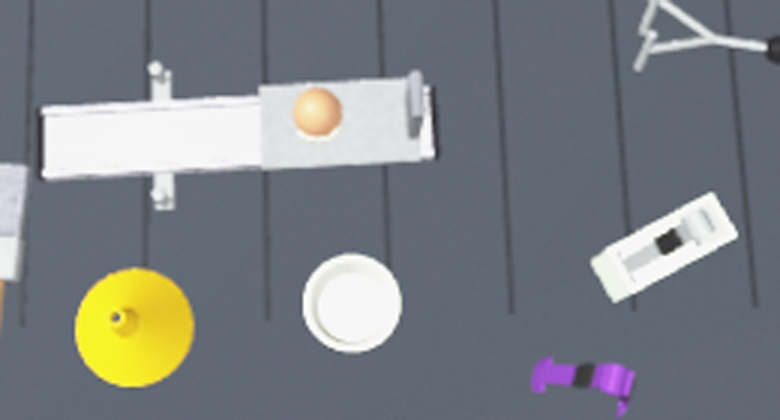

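View pics/scenecrop.png

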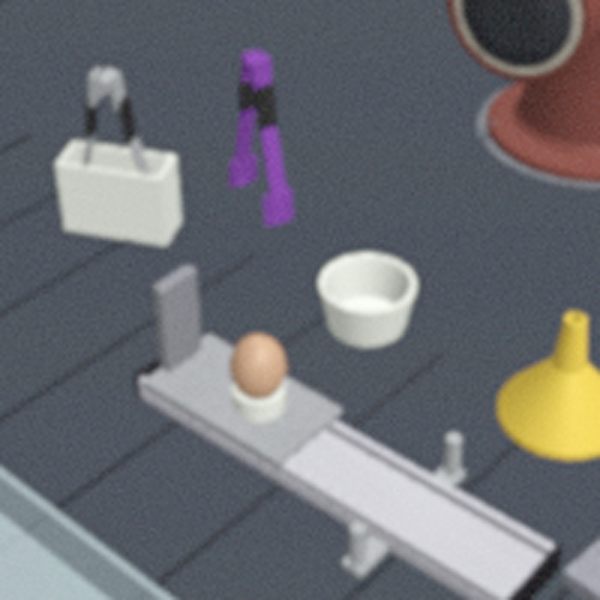

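```bash
cat >> h.py <<'E'
def plan(pos,ydir=None):
    o=ctrl.get_obs(); T=Ro.from_rotvec(o['tool_rot']).as_matrix(); p=np.array(o['tool_pos'])
    s=T.T@(np.array(pos)-p)
    if ydir is not None:
        y=np.array([ydir[0],ydir[1],0.]); y/=np.linalg.norm(y)
        x=np.array([0,0,-1.]); best=None
        for k in(1,-1):
            G=np.stack([x,k*y,np.cross(x,k*y)],1); rv=Ro.from_matrix(T.T@G).as_rotvec(degrees=True)
            print('shift',s.round(4),'turn',rv.round(2),'q6',o['q'][5].round(2))
    else: print('shift',s.round(4),'dist',np.linalg.norm(s).round(3))
E
python3 - <<'E'
from h import *
o=ctrl.get_obs(); print(Ro.from_rotvec(o['tool_rot']).as_matrix().round(3))
print('above tongs');plan([.445,-.24,.28],[-.444,.896])
print('push pre');plan([.577,-.085,.2],[.999,.037]);
E
```

```text
[[-0.     0.311 -0.95 ]
 [ 0.002 -0.95  -0.311]
 [-1.    -0.002 -0.   ]]
above tongs
shift [-0.0492 -0.2579 -0.3481] turn [1.7179e+02 1.3000e-01 3.0000e-02] q6 -0.12
shift [-0.0492 -0.2579 -0.3481] turn [-8.21 -0.02  0.09] q6 -0.12
push pre
shift [ 0.031  -0.364  -0.5218] turn [-7.397e+01 -7.000e-02  7.000e-02] q6 -0.12
shift [ 0.031  -0.364  -0.5218] turn [1.0603e+02 8.0000e-02 7.0000e-02] q6 -0.12
```

```bash
python3 -m handwheel '[0,-0.049,-0.258,-0.348,-8.2,0,0, 0,-0.049,-0.258,-0.348,-8.2,0,0, 0,-0.049,-0.258,-0.348,-8.2,0,0, 0,-0.049,-0.258,-0.348,-8.2,0,0, 0,-0.049,-0.258,-0.348,-8.2,0,0, 0,-0.049,-0.258,-0.348,-8.2,0,0, 0,-0.049,-0.258,-0.348,-8.2,0,0, 0,-0.049,-0.258,-0.348,-8.2,0,0, 0,-0.049,-0.258,-0.348,-8.2,0,0, 0,-0.049,-0.258,-0.348,-8.2,0,0, 0,-0.049,-0.258,-0.348,-8.2,0,0, 0,-0.049,-0.258,-0.348,-8.2,0,0]' 20
python3 -m handwheel '[0,0,0,0,0,0,0, 0,0,0,0,0,0,0, 0,0,0,0,0,0,0]'
python3 - <<'E'
from h import *
im,d,o=snap('wrist','w1'); print(o['tool_pos'])
c=cam('wrist',o['tool_pos'],o['tool_rot']); P=cloud(c,d)
k=(P[...,2]>.06)&(P[...,2]<.3)&(np.linalg.norm(P[...,:2]-[.45,-.235],axis=-1)<.08)
Q=P[k]; 
for lo,hi in[(.069,.08),(.095,.15),(.15,.18)]:
    q=Q[(Q[:,2]>lo)&(Q[:,2]<hi)]; print(lo,len(q),cv2.minAreaRect(q[:,:2].astype(np.float32)*1000),q.max(0),np.median(q,0))
E
```

```text
t: 1.15
tool_pos: [0.4469, -0.2372, 0.2809]
tool_rot: [1.964, 0.465, -1.961]
contact_force: [-0.5, 0.0, 0.2]
opening: 0.0001
t: 1.4
tool_pos: [0.4443, -0.2412, 0.2798]
tool_rot: [1.966, 0.459, -1.968]
contact_force: [-0.1, -0.9, 0.5]
opening: 0.0002
[ 0.44426932 -0.24121896  0.27981752]
0.069 788 ((449.3111267089844, -240.33558654785156), (41.670188903808594, 104.14478302001953), 26.317913055419922) [ 0.49047438 -0.1858866   0.07933604] [ 0.45556095 -0.23149524  0.07459526]
0.095 316 ((450.6481628417969, -241.4983367919922), (18.330524444580078, 45.91771697998047), 26.08751678466797) [ 0.46780811 -0.21763719  0.1499596 ] [ 0.45186351 -0.2330174   0.14142668]
0.15 646 ((450.3604736328125, -240.826171875), (22.292606353759766, 24.77731704711914), 26.191083908081055) [ 0.46370859 -0.22616212  0.16717444] [ 0.45156739 -0.24042343  0.16470297]
```

View pics/w1.png

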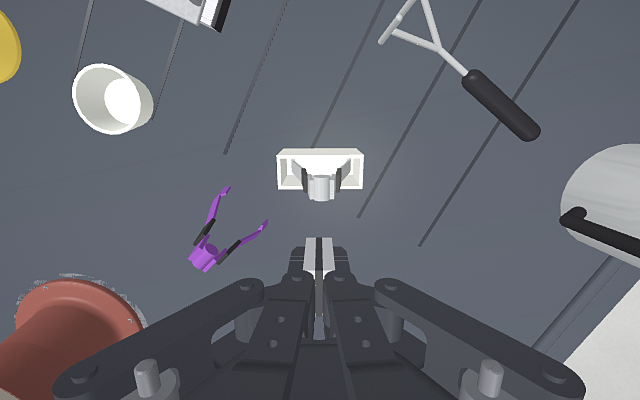

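The wrist view confirms it: steel tongs with black grips at (320,180), upright in the white holder (277–363, 148–190), and the purple pair lying separately at (205,240). The tongs and holder centre is at about (0.450,-0.2405), angle 26.3°. The push comes first.

```bash
python3 - <<'E'
from h import *
plan([.577,-.085,.2],[.037,-.999]);plan([.577,-.085,.065],[.037,-.999])
E
```

```text
shift [ 0.0798 -0.0815 -0.1882] turn [24.11  0.04  0.03] q6 0.47
shift [ 0.0798 -0.0815 -0.1882] turn [-1.5589e+02 -4.0000e-02  6.0000e-02] q6 0.47
shift [ 0.2148 -0.0814 -0.1883] turn [24.11  0.04  0.03] q6 0.47
shift [ 0.2148 -0.0814 -0.1883] turn [-1.5589e+02 -4.0000e-02  6.0000e-02] q6 0.47
```

```bash
python3 -m handwheel '[0,0.05,-0.0815,-0.188,24.1,0,0, 0,0.05,-0.0815,-0.188,24.1,0,0, 0,0.05,-0.0815,-0.188,24.1,0,0, 0,0.05,-0.0815,-0.188,24.1,0,0, 0,0.05,-0.0815,-0.188,24.1,0,0, 0,0.05,-0.0815,-0.188,24.1,0,0, 0,0.11,-0.0815,-0.188,24.1,0,0, 0,0.16,-0.0815,-0.188,24.1,0,0, 0,0.19,-0.0815,-0.188,24.1,0,0, 0,0.215,-0.0815,-0.188,24.1,0,0, 0,0.215,-0.0815,-0.188,24.1,0,0, 0,0.215,-0.0815,-0.188,24.1,0,0]'
python3 -m handwheel '[0,0,0,0,0,0,0]'
python3 - <<'E'
from h import *
snap('wrist','w2');snap('scene','s2'); im,d,o=snap('top','t2')
plan([.576,-.045,.065],[.037,-.999])
im,d,c=load('top','t2');P=cloud(c,d)
k=(P[...,2]>.09)&(P[...,2]<.125)
Q=P[155:195,325:350][k[155:195,325:350]];print(len(Q),np.median(Q,0) if len(Q) else 0)
E
```

```text
t: 2.45
tool_pos: [0.5749, -0.0844, 0.0629]
tool_rot: [2.196, 0.043, -2.21]
contact_force: [-0.5, -0.1, 0.4]
opening: -0.0001
t: 2.53
tool_pos: [0.5787, -0.0851, 0.0678]
tool_rot: [2.205, 0.041, -2.198]
contact_force: [0.4, -0.3, 1.5]
opening: -0.0002
shift [ 0.0043 -0.04    0.0024] turn [ 0.1  -0.36 -0.12] q6 1.26
shift [ 0.0043 -0.04    0.0024] turn [-179.89    0.19   -0.57] q6 1.26
11 [ 0.59195725 -0.01824292  0.11831567]
```

View pics/w2.png

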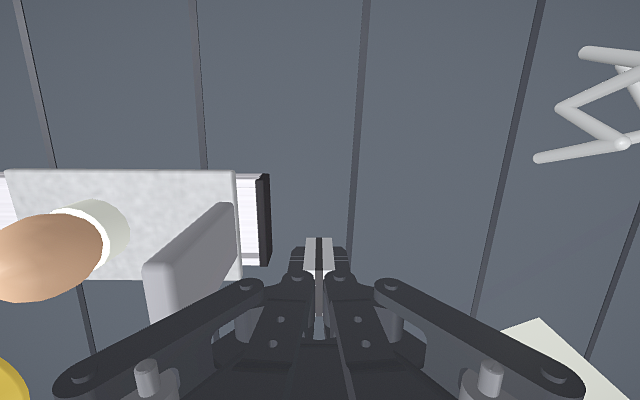

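View pics/s2.png

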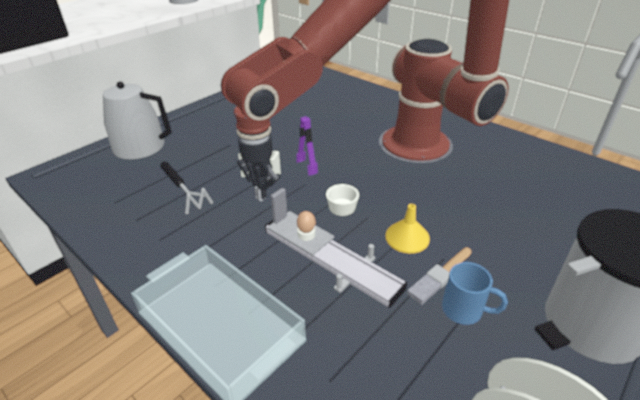

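```bash
python3 -m handwheel '[0,0,-0.01,0.001,0,0,0, 0,0,-0.02,0.001,0,0,0, 0,0,-0.028,0.001,0,0,0, 0,0,-0.033,0.001,0,0,0, 0,0,-0.036,0.001,0,0,0, 0,0,-0.038,0.001,0,0,0, 0,0,-0.040,0.001,0,0,0, 0,0,-0.042,0.001,0,0,0, 0,0,-0.044,0.001,0,0,0, 0,0,-0.047,0.001,0,0,0, 0,0,-0.05,0.001,0,0,0, 0,0,-0.053,0.001,0,0,0]'
python3 -m handwheel '[0,0,-0.004,0,0,0,0, 0,0,-0.008,0,0,0,0, 0,0,-0.012,0,0,0,0, 0,0,-0.016,0,0,0,0, 0,0,-0.02,0,0,0,0, 0,0,-0.024,0,0,0,0, 0,0,-0.028,0,0,0,0, 0,0,-0.032,0,0,0,0, 0,0,-0.036,0,0,0,0, 0,0,-0.04,0,0,0,0, 0,0,-0.043,0,0,0,0, 0,0,-0.045,0,0,0,0]'
python3 - <<'E'
from h import *
snap('wrist','w3');im,d,o=snap('top','t3'); print(o['tool_pos'],o['contact_force'])
im,d,c=load('top','t3');P=cloud(c,d)
hsv=cv2.cvtColor(im,cv2.COLOR_BGR2HSV)
m=(hsv[...,0]>4)&(hsv[...,0]<18)&(hsv[...,1]>80)&(hsv[...,2]>120); m[:,:210]=0;m[:160]=0;m[200:]=0;m[:,345:]=0
Q=P[m&(P[...,2]>.06)];print(len(Q),np.median(Q,0),Q.min(0),Q.max(0))
E
```

```text
t: 3.68
tool_pos: [0.5743, -0.0307, 0.0653]
tool_rot: [2.202, 0.043, -2.202]
contact_force: [0.6, -0.2, 0.8]
opening: -0.0001
t: 4.68
tool_pos: [0.5723, 0.0145, 0.0652]
tool_rot: [2.201, 0.044, -2.202]
contact_force: [0.3, -1.0, 0.2]
opening: -0.0003
[0.5722361  0.0147293  0.06516897] [-0.40536596  0.03503148  0.11547305]
190 [0.55245854 0.12330127 0.096174  ] [ 0.4468054  -0.01178049  0.07089624] [0.59054719 0.15657655 0.441999  ]
```

View pics/w3.png

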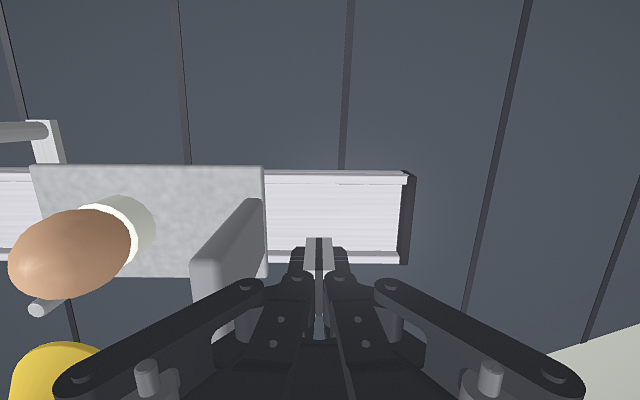

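View pics/t3.png

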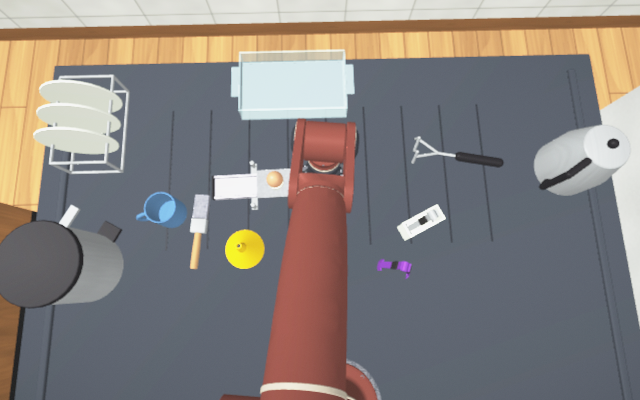

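The wrist and top views show the egg upright, top (274,180), and the caddy moving ahead of the fingers.

```bash
cat >> h.py <<'E'
def egg(f,u0,u1):
    im,d,c=load('top',f);P=cloud(c,d);hsv=cv2.cvtColor(im,cv2.COLOR_BGR2HSV)
    m=(hsv[...,0]>4)&(hsv[...,0]<20)&(hsv[...,1]>70); k=np.zeros_like(m);k[160:200,u0:u1]=1
    Q=P[m&k&(P[...,2]>.06)&(P[...,2]<.12)]
    A=np.c_[2*Q,np.ones(len(Q))]; # ray centroid
    v,u=np.nonzero(m&k); print(f,len(Q),'pix',u.mean().round(2),v.mean().round(2),'z.08',onz(c,u.mean(),v.mean(),.075).round(4),'max',Q.max(0).round(4),'mid',((Q.max(0)+Q.min(0))/2).round(4))
E
python3 - <<'E'
from h import *
egg('top0',292,320);egg('t3',262,288)
_,_,c=load('top','t3');print(proj(c,[.568,.2055,.075]))
E
```

```text
top0 131 pix 306.65 177.55 z.08 [0.5726 0.057  0.075 ] max [0.5899 0.0793 0.0994] mid [0.5716 0.0598 0.0856]
t3 138 pix 275.75 179.19 z.08 [0.5702 0.1376 0.075 ] max [0.5905 0.1593 0.0992] mid [0.5704 0.1403 0.0851]
(np.float64(249.65991468250826), np.float64(180.65492908693608))
```

```bash
python3 -m handwheel '[0,0,-0.003,0,0,0,0, 0,0,-0.007,0,0,0,0, 0,0,-0.012,0,0,0,0, 0,0,-0.017,0,0,0,0, 0,0,-0.022,0,0,0,0, 0,0,-0.027,0,0,0,0, 0,0,-0.032,0,0,0,0, 0,0,-0.037,0,0,0,0, 0,0,-0.042,0,0,0,0, 0,0,-0.046,0,0,0,0, 0,0,-0.049,0,0,0,0, 0,0,-0.051,0,0,0,0]'
python3 -m handwheel '[0,0,-0.002,0,0,0,0, 0,0,-0.004,0,0,0,0, 0,0,-0.005,0,0,0,0]'
python3 - <<'E'
from h import *
snap('wrist','w4');snap('top','t4');egg('t4',235,275)
E
```

```text
t: 5.78
tool_pos: [0.5705, 0.0655, 0.0654]
tool_rot: [2.202, 0.044, -2.201]
contact_force: [0.6, 0.2, 1.1]
opening: 0.0001
t: 6.03
tool_pos: [0.5708, 0.0675, 0.0659]
tool_rot: [2.2, 0.037, -2.198]
contact_force: [-0.3, -13.2, 3.1]
opening: -0.0003
t4 143 pix 257.59 181.19 z.08 [0.566  0.1849 0.075 ] max [0.5894 0.2108 0.1002] mid [0.5694 0.192  0.0814]
```

View pics/w4.png

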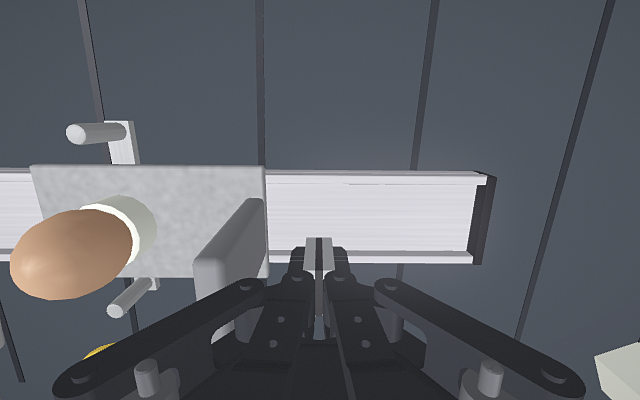

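```bash
python3 -m handwheel '[0,0,0,0,0,0,0, 0,0,0,0,0,0,0]'; python3 - <<'E'
from h import *
snap('scene','s4');im=cv2.imread('pics/s4.png');cv2.imwrite('pics/s4c.png',cv2.resize(im[150:320,220:430],None,fx=3,fy=3,interpolation=cv2.INTER_CUBIC))
snap('top','t4b');egg('t4b',235,275);o=ctrl.get_obs();print(o['contact_force'],o['wrist_torque'],o['tool_pos'])
E
```

```text
t: 6.3
tool_pos: [0.5711, 0.0678, 0.0662]
tool_rot: [2.201, 0.038, -2.198]
contact_force: [-0.4, -9.4, 3.1]
opening: 0.0002
t4b 143 pix 257.36 181.26 z.08 [0.5659 0.1855 0.075 ] max [0.5884 0.2101 0.1035] mid [0.5686 0.1917 0.0855]
[ 0.71060591 -8.99918242  3.52587072] [-0.97701021 -0.02413504 -0.06504732] [0.57105301 0.06778638 0.06621587]
```

View pics/s4c.png

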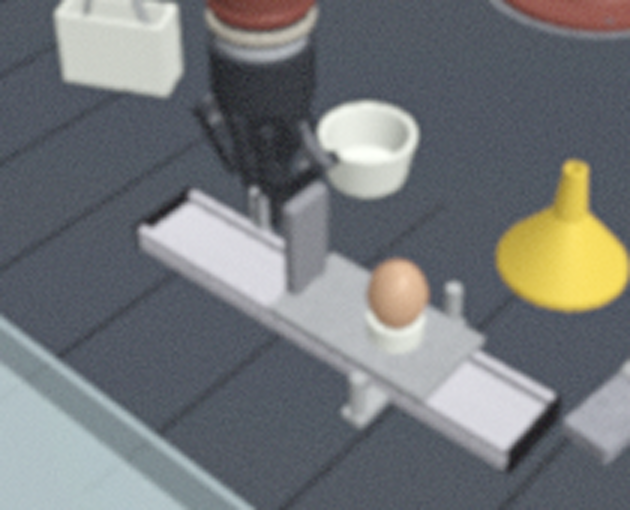

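View pics/t4b.png

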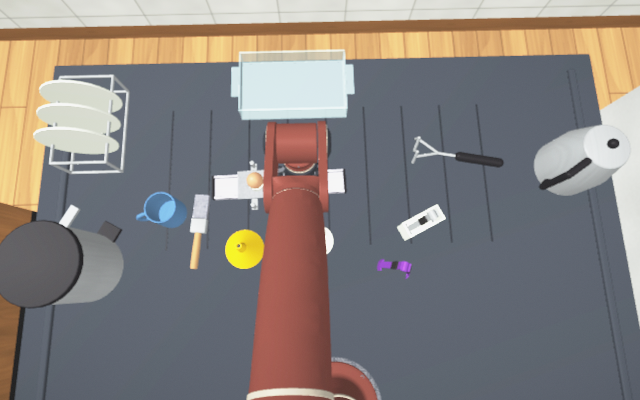

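```bash
python3 - <<'E'
from h import *
def eggpix(im,box):
    u0,u1,v0,v1=box;hsv=cv2.cvtColor(im,cv2.COLOR_BGR2HSV)
    m=((hsv[...,0]>4)&(hsv[...,0]<20)&(hsv[...,1]>70)).astype(np.uint8);k=np.zeros_like(m);k[v0:v1,u0:u1]=1;m&=k
    n,l,s,ce=cv2.connectedComponentsWithStats(m); i=1+s[1:,4].argmax(); return m*(l==i),ce[i],s[i]
def tri(a,b):
    (C1,d1),(C2,d2)=a,b; A=np.stack([d1,-d2],1); x=np.linalg.lstsq(A,C2-C1,rcond=None)[0]; p,q=C1+d1*x[0],C2+d2*x[1]; return ((p+q)/2).round(4),np.linalg.norm(p-q).round(4)
for tn,sn,tb,sb in[('top0','scene0',(292,320,160,195),(290,325,200,250)),('t4b','s4',(240,272,165,195),(335,370,225,275))]:
    it,dt,ct=load('top',tn); i2,d2,cs=load('scene',sn)
    mt,pt,st=eggpix(it,tb); ms,ps,ss=eggpix(i2,sb); print(pt,st,ps,ss,tri(ray(ct,*pt),ray(cs,*ps)))
    for c,d,m in((ct,dt,mt),(cs,d2,ms)):
        Q=cloud(c,d)[m>0]; Q=Q[abs(Q[:,2]-.085)<.025]; print(Q.max(0).round(4),Q.min(0).round(4))
        # ellipsoid fit: scale z by 22/28
        S=Q*[1,1,22/28]; A=np.c_[2*S,np.ones(len(S))];x=np.linalg.lstsq(A,(S**2).sum(1),rcond=None)[0]; print('fit',x[:3].round(4))
    P=cloud(cs,d2)
i2,d2,cs=load('scene','s4');P=cloud(cs,d2)
for b in[(363,378,242,262),(333,350,272,295)]:
    Q=P[b[2]:b[3],b[0]:b[1]].reshape(-1,3);Q=Q[(Q[:,2]>.03)&(Q[:,2]<.05)];print('stub',len(Q),Q.min(0),Q.max(0))
E
```

```text
[306.65413534 177.54887218] [298 170  16  15 133] [305.7732342  221.24163569] [298 211  17  21 269] (array([0.572 , 0.0586, 0.0725]), np.float64(0.004))
[0.5899 0.0793 0.0994] [0.5534 0.0404 0.0718]
fit [0.5735 0.0615 0.0581]
[0.5956 0.0823 0.0981] [0.5563 0.0485 0.0605]
fit [0.5735 0.0609 0.0561]
[256.31543624 180.40939597] [247 172  17  16 149] [352.04918033 247.25245902] [343 237  20  22 305] (array([0.5677, 0.1907, 0.0716]), np.float64(0.0049))
[0.5884 0.2101 0.1035] [0.5488 0.1733 0.0676]
fit [0.5691 0.1939 0.0585]
[0.5905 0.2141 0.0998] [0.552  0.1793 0.0617]
fit [0.5697 0.1935 0.0566]
stub 92 [0.50687636 0.19745898 0.03001765] [0.55166219 0.23409384 0.04360384]
stub 67 [0.5960234  0.19502343 0.0300386 ] [0.63282988 0.21843298 0.04480963]
```

At (352,247) in the scene view the egg stands upright, about 12 mm short of the stub-post line. I am pushing with the wide finger linkage on the plate's top edge (Fy -9 N, Fz +3.5 N). I'll back off, raise the tool and push with the fingertips instead.

```bash
python3 -m handwheel '[0,0,0.006,0,0,0,0, 0,0,0.012,0,0,0,0, 0,-0.015,0.012,0,0,0,0, 0,-0.03,0.012,0,0,0,0, 0,-0.03,0.012,0,0,0,0, 0,-0.03,0.006,0,0,0,0, 0,-0.03,0,0,0,0,0, 0,-0.03,-0.003,0,0,0,0, 0,-0.03,-0.006,0,0,0,0, 0,-0.03,-0.008,0,0,0,0, 0,-0.03,-0.010,0,0,0,0, 0,-0.03,-0.010,0,0,0,0]'
python3 - <<'E'
from h import *
snap('wrist','w5');im,d,o=snap('top','t5');print(o['contact_force'],o['tool_pos']);egg('t5',235,275)
E
```

```text
t: 7.4
tool_pos: [0.5696, 0.0805, 0.095]
tool_rot: [2.201, 0.044, -2.202]
contact_force: [0.1, 0.3, -0.7]
opening: 0.0001
[-0.09335852 -0.03295886  0.70615915] [0.5697532  0.08018169 0.09509543]
t5 43 pix 258.37 183.36 z.08 [0.5602 0.1828 0.075 ] max [0.5875 0.2077 0.0986] mid [0.5681 0.198  0.0894]
```

View pics/w5.png

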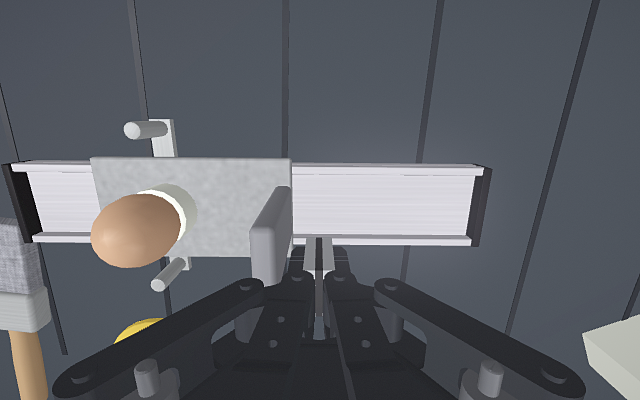

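The fingertips are now just behind the plate's edge at (290,230), and the egg still stands.

```bash
python3 -m handwheel '[0,0,-0.002,0,0,0,0, 0,0,-0.004,0,0,0,0, 0,0,-0.006,0,0,0,0, 0,0,-0.008,0,0,0,0, 0,0,-0.009,0,0,0,0, 0,0,-0.010,0,0,0,0]'
python3 -m handwheel '[0,0,-0.001,0,0,0,0, 0,0,-0.002,0,0,0,0]'
python3 -m handwheel '[0,0,-0.001,0,0,0,0, 0,0,-0.002,0,0,0,0]'
python3 - <<'E'
from h import *
im,d,o=snap('wrist','w6');print(o['contact_force'],o['tool_pos'])
E
```

```text
t: 8.0
tool_pos: [0.5696, 0.088, 0.0955]
tool_rot: [2.199, 0.038, -2.199]
contact_force: [-0.5, -9.3, 0.9]
opening: 0.0001
t: 8.17
tool_pos: [0.5696, 0.0883, 0.0955]
tool_rot: [2.197, 0.034, -2.198]
contact_force: [-0.1, -15.5, 1.7]
opening: 0.0002
t: 8.33
tool_pos: [0.5694, 0.0916, 0.0954]
tool_rot: [2.2, 0.038, -2.2]
contact_force: [-0.3, -3.2, -0.2]
opening: 0.0004
[-0.34617298 -3.15001087 -0.17320784] [0.56944539 0.09164432 0.09540675]
```

View pics/w6.png

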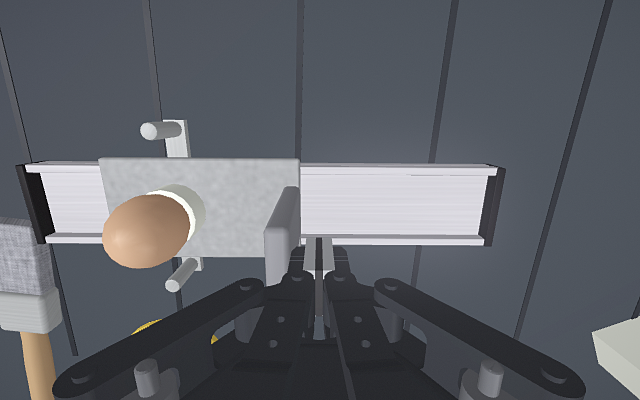

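```bash
for i in 1 ; do python3 -m handwheel '[0,0,-0.001,0,0,0,0, 0,0,-0.001,0,0,0,0]'; python3 -m handwheel '[0,0,-0.001,0,0,0,0, 0,0,-0.001,0,0,0,0]'; python3 -m handwheel '[0,0,-0.001,0,0,0,0, 0,0,-0.001,0,0,0,0]';done
python3 - <<'E'
from h import *
snap('top','t7');egg('t7',225,275);im,d,o=snap('scene','s7');cv2.imwrite('pics/s7c.png',cv2.resize(im[150:320,220:430],None,fx=3,fy=3,interpolation=cv2.INTER_CUBIC))
E
```

```text
t: 8.55
tool_pos: [0.5693, 0.0953, 0.0954]
tool_rot: [2.202, 0.044, -2.202]
contact_force: [0.4, -0.7, 0.9]
opening: -0.0001
t: 8.72
tool_pos: [0.5692, 0.0966, 0.0953]
tool_rot: [2.202, 0.044, -2.202]
contact_force: [0.3, -0.5, -0.1]
opening: 0.0002
t: 8.88
tool_pos: [0.5691, 0.0975, 0.0953]
tool_rot: [2.201, 0.044, -2.202]
contact_force: [-0.4, -0.0, -0.3]
opening: 0.0
t7 12 pix 259.06 184.45 z.08 [0.5572 0.181  0.075 ] max [0.5815 0.2204 0.0954] mid [0.5667 0.2163 0.089 ]
```

View pics/s7c.png

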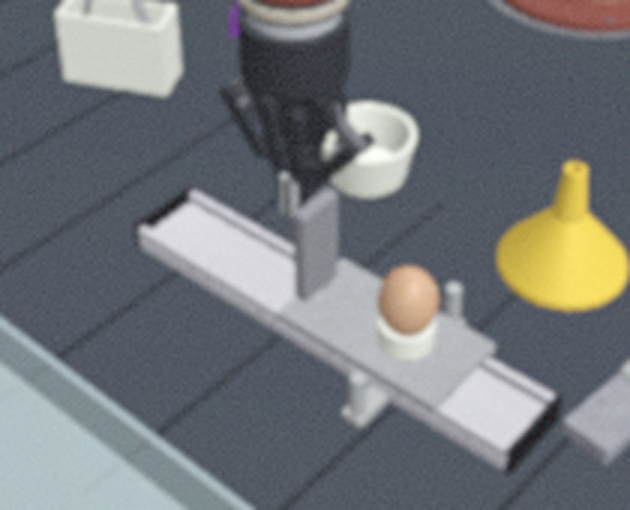

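```bash
cat >> h.py <<'E'
def eggs(f,box):
    im,d,c=load('scene',f); u0,u1,v0,v1=box;hsv=cv2.cvtColor(im,cv2.COLOR_BGR2HSV)
    m=((hsv[...,0]>4)&(hsv[...,0]<20)&(hsv[...,1]>70)).astype(np.uint8);k=np.zeros_like(m);k[v0:v1,u0:u1]=1;m&=k
    n,l,s,ce=cv2.connectedComponentsWithStats(m); i=1+s[1:,4].argmax(); Q=cloud(c,d)[l==i];Q=Q[abs(Q[:,2]-.085)<.025]
    S=Q*[1,1,22/28]; A=np.c_[2*S,np.ones(len(S))];x=np.linalg.lstsq(A,(S**2).sum(1),rcond=None)[0]
    print(f,ce[i].round(1),'onz.072',onz(c,*ce[i],.072).round(4),'fit',x[:3].round(4)*[1,1,28/22])
E
python3 - <<'E'
from h import *
eggs('scene0',(290,325,200,250));eggs('s4',(335,370,225,275));eggs('s7',(335,380,225,275))
E
```

```text
scene0 [305.8 221.2] onz.072 [0.5706 0.0599 0.072 ] fit [0.5735 0.0609 0.0714]
s4 [352.  247.3] onz.072 [0.5666 0.1929 0.072 ] fit [0.5697     0.1935     0.07203636]
s7 [355.7 249.4] onz.072 [0.5665 0.2029 0.072 ] fit [0.5688 0.203  0.0714]
```

```bash
python3 -m handwheel '[0,0,-0.001,0,0,0,0, 0,0,-0.001,0,0,0,0]'; python3 -m handwheel '[0,0,-0.001,0,0,0,0, 0,0,-0.001,0,0,0,0]'
```

```text
t: 9.15
tool_pos: [0.5691, 0.0982, 0.0953]
tool_rot: [2.202, 0.044, -2.202]
contact_force: [0.3, 0.7, 0.2]
opening: -0.0001
t: 9.32
tool_pos: [0.5691, 0.0991, 0.0953]
tool_rot: [2.202, 0.043, -2.202]
contact_force: [0.0, -0.3, 0.3]
opening: 0.0
```

```bash
python3 -m handwheel '[0,0,-0.001,0,0,0,0, 0,0,-0.001,0,0,0,0]'; python3 - <<'E'
from h import *
im,d,o=snap('scene','s8');eggs('s8',(335,380,225,275))
im,d,o=snap('wrist','w8')
E
```

```text
t: 9.48
tool_pos: [0.5691, 0.0999, 0.0953]
tool_rot: [2.201, 0.043, -2.201]
contact_force: [1.0, -0.9, -0.2]
opening: -0.0001
s8 [356.5 249.7] onz.072 [0.5663 0.2048 0.072 ] fit [0.569      0.2053     0.07165455]
```

View pics/w8.png

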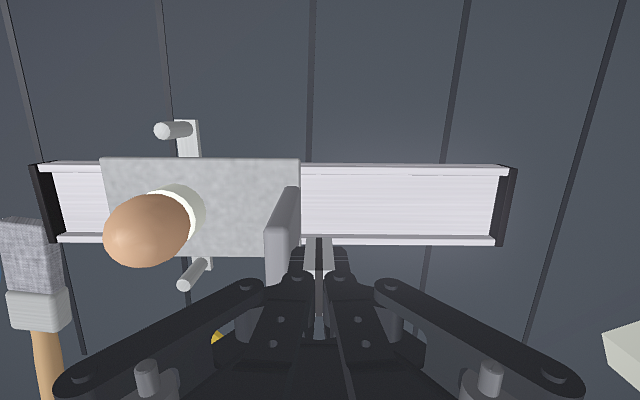

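```bash
python3 -m handwheel '[0,0,-0.001,0,0,0,0, 0,0,-0.001,0,0,0,0]';python3 -m handwheel '[0,0,-0.001,0,0,0,0, 0,0,-0.001,0,0,0,0]'; python3 - <<'E'
from h import *
im,d,o=snap('scene','s9');eggs('s9',(335,380,225,275))
_,_,c=load('scene','s9')
P=cloud(c,d)
im2=cv2.imread('pics/s9.png');cv2.imwrite('pics/s9c.png',cv2.resize(im2[220:310,310:400],None,fx=6,fy=6,interpolation=cv2.INTER_CUBIC))
E
```

```text
t: 9.75
tool_pos: [0.5691, 0.1004, 0.0953]
tool_rot: [2.201, 0.042, -2.201]
contact_force: [-0.6, -4.1, 0.3]
opening: -0.0001
t: 9.92
tool_pos: [0.569, 0.1007, 0.0953]
tool_rot: [2.2, 0.04, -2.2]
contact_force: [-1.0, -7.1, 1.0]
opening: 0.0001
s9 [356.8 249.9] onz.072 [0.5663 0.2056 0.072 ] fit [0.569      0.2059     0.07152727]
```

View pics/s9c.png

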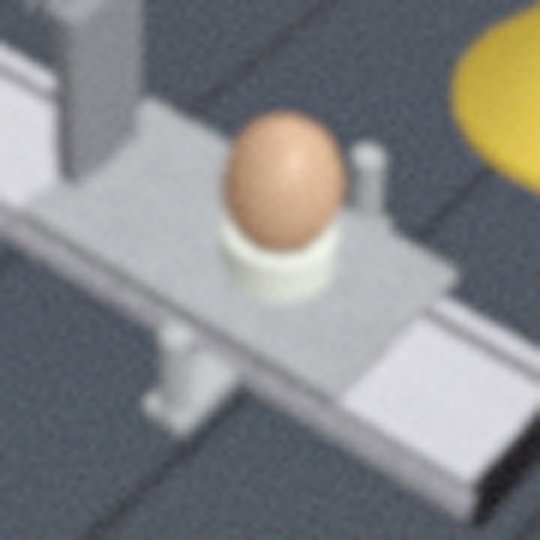

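Resistance now rises sharply (7 N) with the egg at y≈0.2058, on the stub-post line, so the caddy is in the notch. I'll back off, go up and check.

```bash
python3 -m handwheel '[0,0,0.004,0,0,0,0, 0,0,0.01,0,0,0,0, 0,0,0.025,0,0,0,0, 0,0,0.04,0,0,0,0, 0,-0.04,0.06,0,0,0,0, 0,-0.08,0.09,0,0,0,0, 0,-0.12,0.12,0,0,0,0, 0,-0.16,0.15,0,0,0,0, 0,-0.185,0.18,0,0,0,0, 0,-0.185,0.2,0,0,0,0, 0,-0.185,0.2,0,0,0,0, 0,-0.185,0.2,0,0,0,0]'
python3 - <<'E'
from h import *
snap('scene','s10');eggs('s10',(335,380,225,275));snap('top','t10');egg('t10',225,275)
plan([.450,-.2405,.28],[.443,-.896])
E
```

```text
t: 10.97
tool_pos: [0.5775, -0.0996, 0.2822]
tool_rot: [2.207, 0.04, -2.199]
contact_force: [-0.8, 0.3, 0.1]
opening: 0.0002
s10 [356.5 249.8] onz.072 [0.5663 0.2049 0.072 ] fit [0.5692     0.2053     0.07178182]
t10 138 pix 251.36 180.45 z.08 [0.5684 0.2011 0.075 ] max [0.5874 0.2201 0.1012] mid [0.5681 0.2028 0.0867]
shift [-0.0009  0.1381  0.1319] turn [-24.06   0.06   0.1 ] q6 1.24
shift [-0.0009  0.1381  0.1319] turn [ 1.5594e+02  1.4000e-01 -8.0000e-02] q6 1.24
```

View pics/t10.png

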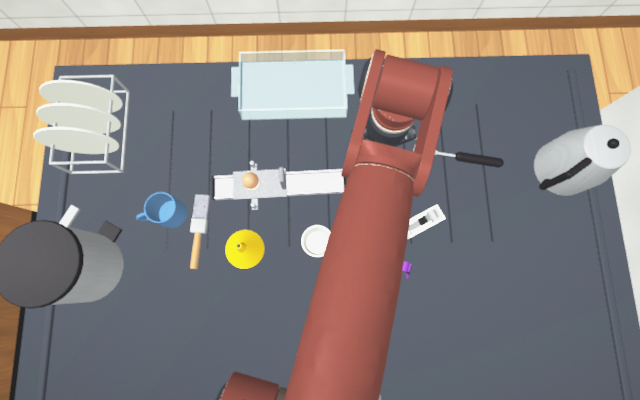

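```bash
python3 - <<'E'
from h import *
for n,f in(('wrist','w1'),('top','top0')):
    im,d,c=load(n,f);P=cloud(c,d);hsv=cv2.cvtColor(im,cv2.COLOR_BGR2HSV)
    m=(hsv[...,0]>125)&(hsv[...,0]<160)&(hsv[...,1]>100);Q=P[m]
    a=np.array([-.443,.896]);b=np.array([.896,.443]);D=Q[:,:2]-[.45,-.2405]
    print(Q.min(0).round(3),Q.max(0).round(3),'holder y',(D@a).min(),(D@a).max(),'x',(D@b).min(),(D@b).max())
    hi=Q[:,2]>.09; print('high',(D@a)[hi].min(),(D@a)[hi].max(),(D@b)[hi].min(),(D@b)[hi].max(),Q[hi].mean(0))
E
python3 -m handwheel '[1,0,0.138,0.132,-24.1,0,0, 1,0,0.138,0.132,-24.1,0,0, 1,0,0.138,0.132,-24.1,0,0, 1,0,0.138,0.132,-24.1,0,0, 1,0,0.138,0.132,-24.1,0,0, 1,0,0.138,0.132,-24.1,0,0, 1,0,0.138,0.132,-24.1,0,0, 1,0,0.138,0.132,-24.1,0,0, 1,0,0.138,0.132,-24.1,0,0, 1,0,0.138,0.132,-24.1,0,0]'
python3 - <<'E'
from h import *
plan([.450,-.2405,.105],[.443,-.896])
im,d,o=snap('wrist','w11'); c=cam('wrist',o['tool_pos'],o['tool_rot']); P=cloud(c,d)
Q=P[(P[...,2]>.06)&(P[...,2]<.2)&(np.linalg.norm(P[...,:2]-[.45,-.235],axis=-1)<.08)]
for lo,hi in[(.069,.08),(.095,.15),(.15,.18)]:
    q=Q[(Q[:,2]>lo)&(Q[:,2]<hi)]; print(lo,len(q),cv2.minAreaRect(q[:,:2].astype(np.float32)*1000))
E
```

```text
[ 0.205 -0.211 -0.001] [ 0.507 -0.126  0.422] holder y 0.0011000651019735326 0.205169192531838 x -0.1789370013012538 0.06447797729893591
high 0.0011000651019735326 0.13956223286671277 -0.09355778265352792 0.06447797729893591 [ 0.33755442 -0.16778571  0.15605965]
[ 0.298 -0.216 -0.004] [0.362 0.038 1.122] holder y 0.06766207127766 0.31688564843792466 x -0.10481945691172088 -0.013161982621362305
high 0.1032656455459326 0.31688564843792466 -0.08914790857272642 -0.013161982621362305 [ 0.33461296 -0.16018168  0.15858621]
t: 11.9
tool_pos: [0.451, -0.2396, 0.2798]
tool_rot: [1.964, 0.463, -1.965]
contact_force: [0.4, 0.6, -0.3]
opening: 0.0854
shift [0.1748 0.0005 0.0013] turn [0.18 0.01 0.06] q6 0.47
shift [0.1748 0.0005 0.0013] turn [-1.7982e+02 -9.0000e-02  1.0000e-02] q6 0.47
0.069 823 ((448.9316711425781, -240.61260986328125), (42.5095100402832, 104.18374633789062), 26.469375610351562)
0.095 319 ((450.74365234375, -241.13922119140625), (17.631134033203125, 47.02748107910156), 26.484968185424805)
0.15 636 ((450.6415710449219, -241.63966369628906), (22.689895629882812, 25.02797508239746), 26.121652603149414)
```

View pics/w11.png

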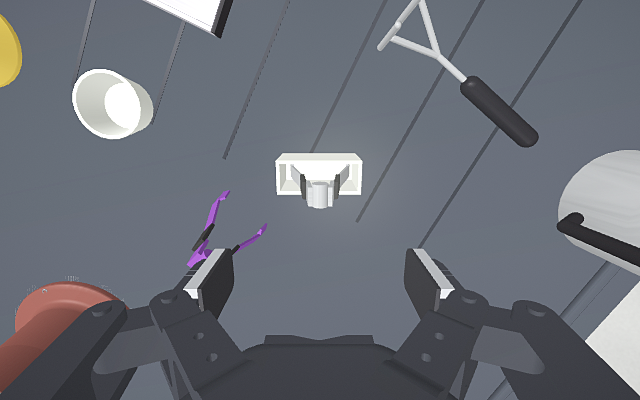

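The steel tongs are centred between the open fingers: hinge (320,195), grips (303–340,185). I'm descending.

```bash
python3 -m handwheel '[1,0.03,0,0.001,0,0,0, 1,0.06,0,0.001,0,0,0, 1,0.085,0,0.001,0,0,0, 1,0.1,0,0.001,0,0,0, 1,0.115,0,0.001,0,0,0, 1,0.13,0,0.001,0,0,0, 1,0.145,0,0.001,0,0,0, 1,0.155,0,0.001,0,0,0, 1,0.165,0,0.001,0,0,0, 1,0.172,0,0.001,0,0,0, 1,0.176,0,0.001,0,0,0, 1,0.176,0,0.001,0,0,0]'
python3 - <<'E'
from h import *
im,d,o=snap('wrist','w12');print(o['contact_force'],o['tool_pos'])
E
```

```text
t: 12.95
tool_pos: [0.4492, -0.241, 0.1035]
tool_rot: [1.965, 0.462, -1.967]
contact_force: [-0.6, -0.1, 0.1]
opening: 0.0852
[-0.57251216 -0.10441305  0.06130079] [ 0.44922899 -0.24101381  0.10351623]
```

View pics/w12.png

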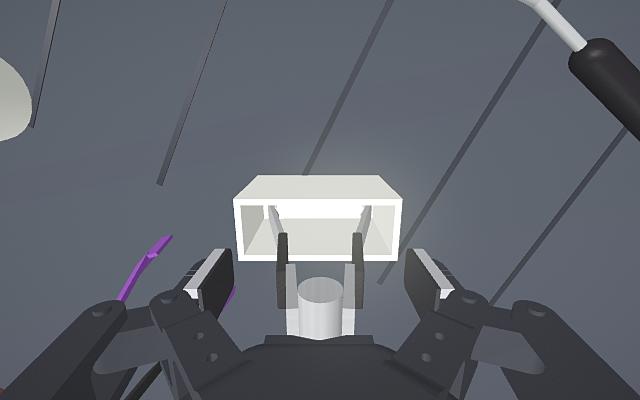

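The grips (282,270) and (358,270) sit centred between the pads. I'll close gradually by opening value, so the tongs stay mostly open.

```bash
python3 -m handwheel '[0.6,0,0,0,0,0,0, 0.6,0,0,0,0,0,0, 0.55,0,0,0,0,0,0, 0.55,0,0,0,0,0,0, 0.5,0,0,0,0,0,0, 0.5,0,0,0,0,0,0]' 20
python3 -m handwheel '[0.46,0,0,0,0,0,0, 0.46,0,0,0,0,0,0, 0.44,0,0,0,0,0,0, 0.44,0,0,0,0,0,0, 0.44,0,0,0,0,0,0, 0.44,0,0,0,0,0,0]' 
python3 - <<'E'
from h import *
im,d,o=snap('wrist','w13');print(o['contact_force'],o['tool_pos'])
E
```

```text
t: 13.5
tool_pos: [0.4498, -0.2416, 0.105]
tool_rot: [1.966, 0.459, -1.965]
contact_force: [-0.1, 1.0, 2.0]
opening: 0.0431
t: 14.0
tool_pos: [0.4505, -0.2422, 0.1061]
tool_rot: [1.967, 0.458, -1.963]
contact_force: [-0.3, -0.5, 6.4]
opening: 0.0378
[-0.30980736 -0.5020156   6.35894985] [ 0.45048417 -0.24215541  0.10613381]
```

View pics/w13.png

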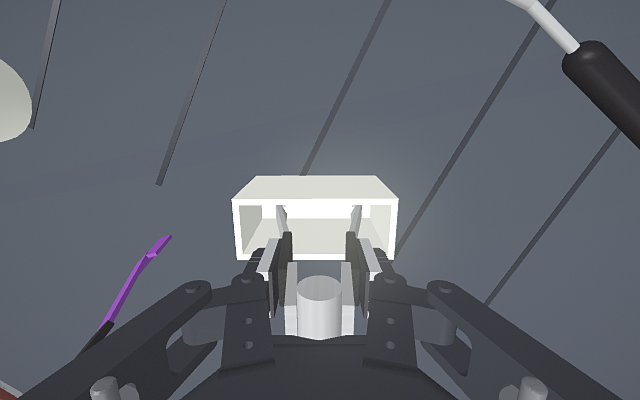

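```bash
python3 -m handwheel '[0.44,-0.005,0,0,0,0,0, 0.44,-0.01,0,0,0,0,0, 0.44,-0.015,0,0,0,0,0, 0.44,-0.02,0,0,0,0,0, 0.44,-0.02,0,0,0,0,0]'
python3 - <<'E'
from h import *
im,d,o=snap('wrist','w14');print(o['contact_force'],o['tool_pos'])
E
```

```text
t: 14.47
tool_pos: [0.45, -0.2417, 0.1255]
tool_rot: [1.966, 0.459, -1.964]
contact_force: [0.5, -0.8, -1.4]
opening: 0.0377
[ 0.4737929  -0.75375088 -1.41147965] [ 0.44997042 -0.24173352  0.12548763]
```

View pics/w14.png

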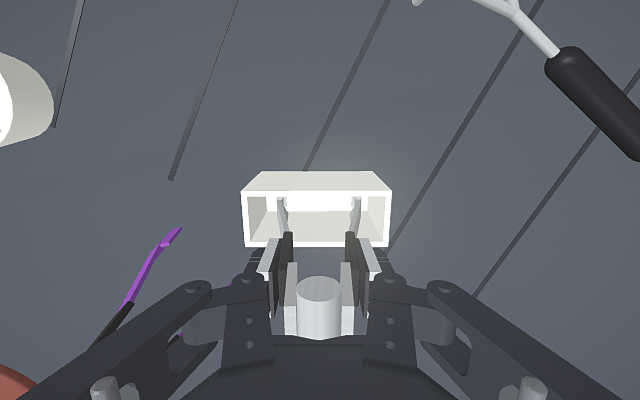

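```bash
python3 -m handwheel '[0.44,-0.01,0,0,0,0,0, 0.44,-0.025,0,0,0,0,0, 0.44,-0.04,0,0,0,0,0, 0.44,-0.055,0,0,0,0,0, 0.44,-0.07,0,0,0,0,0, 0.44,-0.085,0,0,0,0,0, 0.44,-0.1,0,0,0,0,0, 0.44,-0.115,0,0,0,0,0, 0.44,-0.13,0,0,0,0,0, 0.44,-0.138,0,0,0,0,0, 0.44,-0.14,0,0,0,0,0, 0.44,-0.14,0,0,0,0,0]'
python3 - <<'E'
from h import *
plan([.5685,.205,.265],[.999,.037])
snap('wrist','w15')
im,d,o=snap('scene','s15');cv2.imwrite('pics/s15c.png',cv2.resize(im[60:210,180:330],None,fx=4,fy=4,interpolation=cv2.INTER_CUBIC))
E
```

```text
t: 15.52
tool_pos: [0.4496, -0.2415, 0.2649]
tool_rot: [1.966, 0.459, -1.965]
contact_force: [-0.1, 0.9, -0.7]
opening: 0.0376
shift [-3.000e-04 -3.474e-01 -3.047e-01] turn [-6.577e+01  1.000e-02 -7.000e-02] q6 0.47
shift [-3.000e-04 -3.474e-01 -3.047e-01] turn [ 1.1423e+02 -8.0000e-02 -1.0000e-02] q6 0.47
```

View pics/s15c.png

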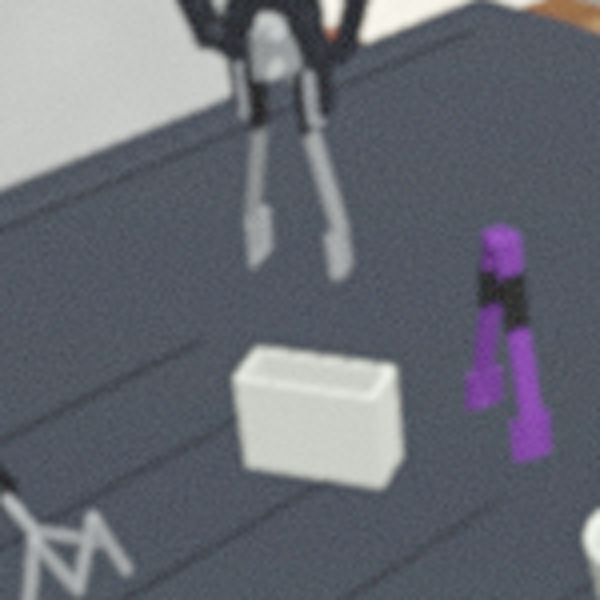

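View pics/w15.png

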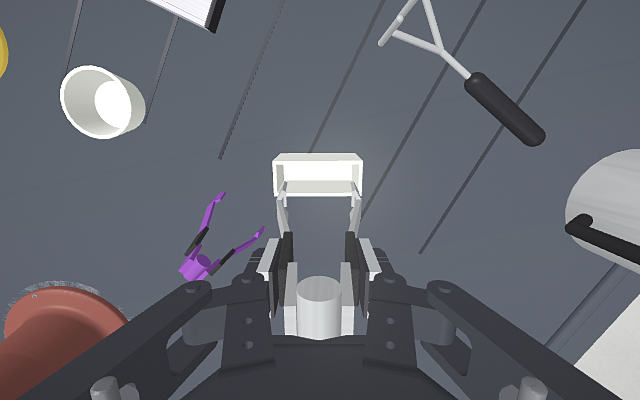

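The tongs hang straight with tips open and clear of the holder, scene crop (258–340,240). Now to above the egg.

```bash
python3 -m handwheel '[0.44,0,-0.01,-0.01,-2,0,0, 0.44,0,-0.03,-0.025,-7,0,0, 0.44,0,-0.055,-0.045,-13,0,0, 0.44,0,-0.08,-0.07,-19,0,0, 0.44,0,-0.105,-0.09,-25,0,0, 0.44,0,-0.13,-0.11,-31,0,0, 0.44,0,-0.155,-0.13,-37,0,0, 0.44,0,-0.18,-0.15,-43,0,0, 0.44,0,-0.205,-0.175,-49,0,0, 0.44,0,-0.23,-0.2,-55,0,0, 0.44,0,-0.25,-0.22,-61,0,0, 0.44,0,-0.26,-0.23,-65.8,0,0]'
python3 -m handwheel '[0.44,0,0,0,0,0,0]'
python3 - <<'E'
from h import *
plan([.5685,.205,.265],[.999,.037])
E
```

```text
t: 16.62
tool_pos: [0.5399, 0.0968, 0.2626]
tool_rot: [1.175, 1.233, -1.177]
contact_force: [-0.3, -0.5, -1.4]
opening: 0.0377
t: 16.7
tool_pos: [0.5399, 0.0964, 0.2625]
tool_rot: [1.177, 1.232, -1.179]
contact_force: [-0.5, 0.5, -1.4]
opening: 0.0378
shift [-0.0025  0.0333 -0.1073] turn [ 0.36 -0.05  0.16] q6 -0.0
shift [-0.0025  0.0333 -0.1073] turn [-1.7964e+02 -2.5000e-01 -9.0000e-02] q6 -0.0
```

```bash
python3 -m handwheel '[0.44,-0.001,0.003,-0.01,0.4,0,0, 0.44,-0.002,0.009,-0.03,0.4,0,0, 0.44,-0.002,0.017,-0.055,0.4,0,0, 0.44,-0.002,0.025,-0.08,0.4,0,0, 0.44,-0.002,0.03,-0.097,0.4,0,0, 0.44,-0.002,0.033,-0.107,0.4,0,0, 0.44,-0.002,0.033,-0.107,0.4,0,0, 0.44,-0.002,0.033,-0.107,0.4,0,0, 0.44,-0.002,0.033,-0.107,0.4,0,0]'
python3 - <<'E'
from h import *
snap('wrist','w16');snap('top','t16')
im,d,o=snap('scene','s16');cv2.imwrite('pics/s16c.png',cv2.resize(im[130:320,260:450],None,fx=3,fy=3,interpolation=cv2.INTER_CUBIC))
plan([.5685,.205,.265],[.999,.037])
E
```

```text
t: 17.45
tool_pos: [0.5689, 0.2006, 0.2659]
tool_rot: [1.187, 1.223, -1.189]
contact_force: [0.0, 0.3, -1.4]
opening: 0.0377
shift [ 0.0014 -0.0005 -0.0042] turn [-0.46  0.01 -0.  ] q6 0.19
shift [ 0.0014 -0.0005 -0.0042] turn [ 1.7954e+02 -0.0000e+00 -2.0000e-02] q6 0.19
```

View pics/s16c.png

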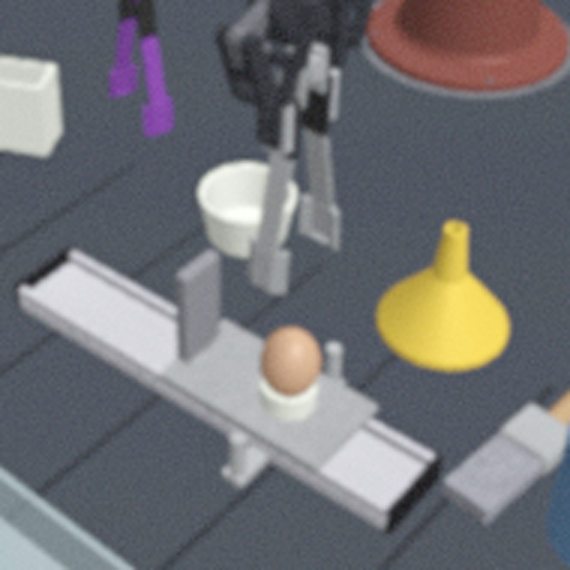

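View pics/w16.png

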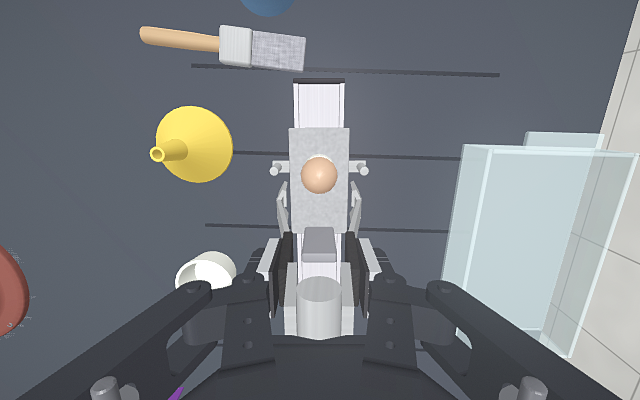

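```bash
cat >> h.py <<'E'
def tips(f):
    z=np.load('pics/'+f+'.npz');im,d,c=load('wrist',f);P=cloud(c,d);T=Ro.from_rotvec(z['r']).as_matrix();L=(P-z['p'])@T
    # region: tongs below tcp in tool frame
    k=(L[...,0]>.06)&(L[...,0]<.115)&(abs(L[...,1])<.06)&(abs(L[...,2])<.035)
    for s in(-1,1):
        q=L[k&(s*L[...,1]>.0)]; 
        if len(q): print(f,'tip',s,len(q),'min',q.min(0).round(4),'max',q.max(0).round(4))
    return P,L,im,c
E
python3 - <<'E'
from h import *
P,L,im,c=tips('w16')
hsv=cv2.cvtColor(im,cv2.COLOR_BGR2HSV)
m=(hsv[...,0]>4)&(hsv[...,0]<20)&(hsv[...,1]>70);m[:140]=0;m[210:]=0;m[:,:290]=0;m[:,350:]=0
Q=P[m&(P[...,2]>.06)&(P[...,2]<.11)];S=Q*[1,1,22/28];A=np.c_[2*S,np.ones(len(S))];x=np.linalg.lstsq(A,(S**2).sum(1),rcond=None)[0][:3]*[1,1,28/22]
print('egg wrist',x,len(Q),Q.min(0),Q.max(0))
im,d,cs=load('scene','s16');P=cloud(cs,d)
k=(P[...,2]>.14)&(P[...,2]<.2)&(np.linalg.norm(P[...,:2]-[.568,.2],axis=-1)<.06);Q=P[k];print('scene tips',len(Q))
for s in(0,1):
    q=Q[(Q[:,0]>.568)==s];print(len(q),q.min(0),q.max(0))
eggs('s16',(335,380,225,275))
E
```

```text
w16 tip -1 230 min [ 0.0601 -0.0354 -0.0175] max [ 0.1029 -0.0265  0.0127]
w16 tip 1 227 min [ 0.0604  0.0243 -0.0173] max [0.1024 0.0325 0.0128]
egg wrist [0.56742295 0.20387053 0.0705435 ] 538 [0.54696731 0.18559854 0.07133252] [0.58754076 0.22542361 0.09853921]
scene tips 367
171 [0.53609856 0.18798369 0.16256839] [0.54360389 0.21800712 0.19954322]
196 [0.59384521 0.1864383  0.16136306] [0.60335503 0.21933859 0.19999085]
s16 [356.6 249.7] onz.072 [0.5661 0.2048 0.072 ] fit [0.5689     0.2052     0.07178182]
```

Relative to the tips, the egg sits centred in x and about 1.6 mm further in +y. The tips' undersides are at z≈0.162. I'll lower 102 mm with that small correction.

```bash
python3 -m handwheel '[0.44,0.005,0,-0.0016,-0.4,0,0, 0.44,0.015,0,-0.0016,-0.4,0,0, 0.44,0.025,0,-0.0016,-0.4,0,0, 0.44,0.035,0,-0.0016,-0.4,0,0, 0.44,0.045,0,-0.0016,-0.4,0,0, 0.44,0.053,0,-0.0016,-0.4,0,0, 0.44,0.058,0,-0.0016,-0.4,0,0, 0.44,0.06,0,-0.0016,-0.4,0,0, 0.44,0.06,0,-0.0016,-0.4,0,0]'
python3 - <<'E'
from h import *
snap('wrist','w17');tips('w17');o=ctrl.get_obs();print(o['tool_pos'])
E
```

```text
t: 18.35
tool_pos: [0.5688, 0.2034, 0.2055]
tool_rot: [1.181, 1.227, -1.182]
contact_force: [0.2, 0.3, -1.9]
opening: 0.0374
w17 tip -1 636 min [ 0.0603 -0.0348 -0.0168] max [ 0.115  -0.0008  0.0138]
w17 tip 1 571 min [ 0.0602  0.0001 -0.0172] max [0.115  0.0322 0.0139]
[0.5691367  0.20350655 0.20626719]
```

View pics/w17.png

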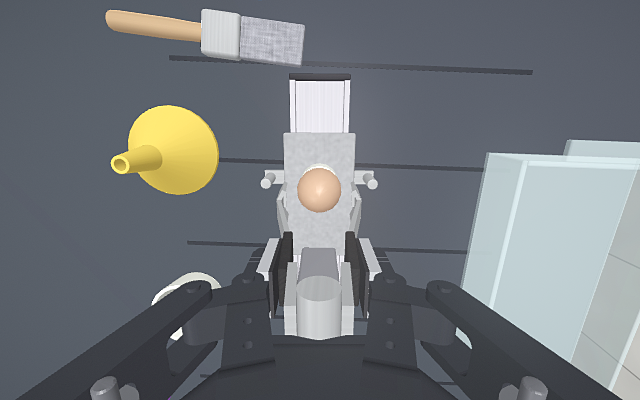

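```bash
python3 -m handwheel '[0.44,0.004,0,0,0,0,0, 0.44,0.01,0,0,0,0,0, 0.44,0.016,0,0,0,0,0, 0.44,0.022,0,0,0,0,0, 0.44,0.028,0,0.0005,0,0,0, 0.44,0.034,0,0.0005,0,0,0, 0.44,0.039,0,0.0005,0,0,0, 0.44,0.042,0,0.0005,0,0,0, 0.44,0.042,0,0.0005,0,0,0]'
python3 - <<'E'
from h import *
snap('wrist','w18');o=ctrl.get_obs();print(o['tool_pos'],o['contact_force'])
im,d,o=snap('scene','s18');cv2.imwrite('pics/s18c.png',cv2.resize(im[180:300,300:420],None,fx=5,fy=5,interpolation=cv2.INTER_CUBIC))
_,_,cs=load('scene','s18');P=cloud(cs,d)
hsv=cv2.cvtColor(im,cv2.COLOR_BGR2HSV)
k=(P[...,2]>.05)&(P[...,2]<.12)&(np.linalg.norm(P[...,:2]-[.568,.205],axis=-1)<.05)&(hsv[...,1]<60);Q=P[k]
for s in(0,1):
    q=Q[((Q[:,0]>.568)==s)&(abs(Q[:,0]-.568)>.024)];print(len(q),q.min(0),q.max(0))
E
```

```text
t: 19.15
tool_pos: [0.5685, 0.2028, 0.163]
tool_rot: [1.18, 1.228, -1.183]
contact_force: [-0.8, -1.1, -1.9]
opening: 0.0374
[0.5688366 0.2029254 0.1637416] [-0.72785154  0.4984612  -0.96820705]
149 [0.53554843 0.18853947 0.06076217] [0.54398923 0.21918825 0.11901914]
233 [0.59237757 0.19001943 0.06032266] [0.60305893 0.22292065 0.11990716]
```

View pics/s18c.png

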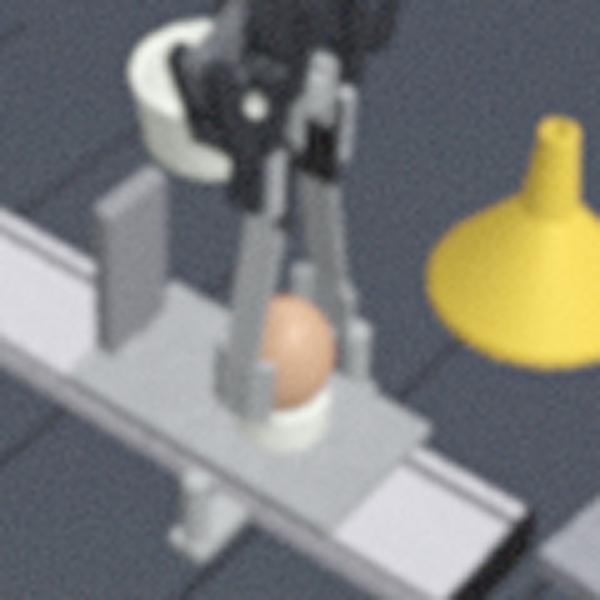

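View pics/w18.png

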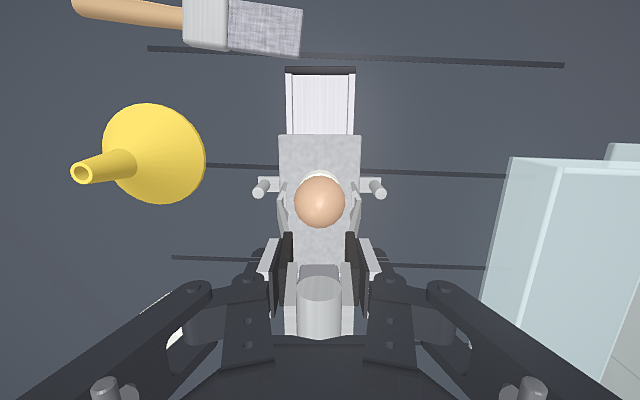

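The tips straddle the egg symmetrically, undersides at z≈0.060, above the cup rim. Next I squeeze gradually with 20 N.

```bash
python3 -m handwheel '[0.42,0,0,0,0,0,0, 0.41,0,0,0,0,0,0, 0.40,0,0,0,0,0,0, 0.39,0,0,0,0,0,0, 0.385,0,0,0,0,0,0, 0.38,0,0,0,0,0,0, 0.38,0,0,0,0,0,0]' 20
python3 -m handwheel '[0.37,0,0,0,0,0,0, 0.36,0,0,0,0,0,0, 0.35,0,0,0,0,0,0, 0.34,0,0,0,0,0,0, 0.32,0,0,0,0,0,0, 0.3,0,0,0,0,0,0, 0.3,0,0,0,0,0,0]' 20
python3 - <<'E'
from h import *
snap('wrist','w19');o=ctrl.get_obs();print(o['tool_pos'],o['contact_force'])
im,d,o=snap('scene','s19');cv2.imwrite('pics/s19c.png',cv2.resize(im[180:300,300:420],None,fx=5,fy=5,interpolation=cv2.INTER_CUBIC))
E
```

```text
t: 19.83
tool_pos: [0.569, 0.203, 0.1644]
tool_rot: [1.181, 1.227, -1.182]
contact_force: [-0.9, -0.1, -0.4]
opening: 0.0322
t: 20.42
tool_pos: [0.5691, 0.203, 0.1644]
tool_rot: [1.182, 1.227, -1.182]
contact_force: [-0.9, -0.5, 0.7]
opening: 0.0323
[0.56908463 0.20294679 0.1643984 ] [-1.02149803  0.52155981  1.03886968]
```

View pics/s19c.png

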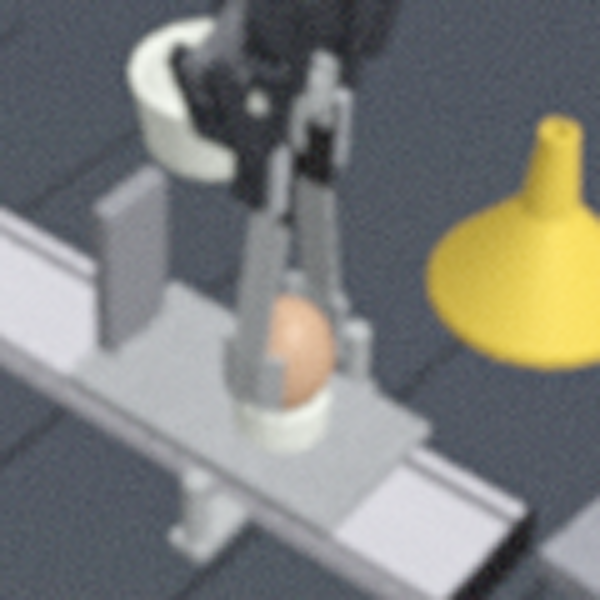

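View pics/w19.png

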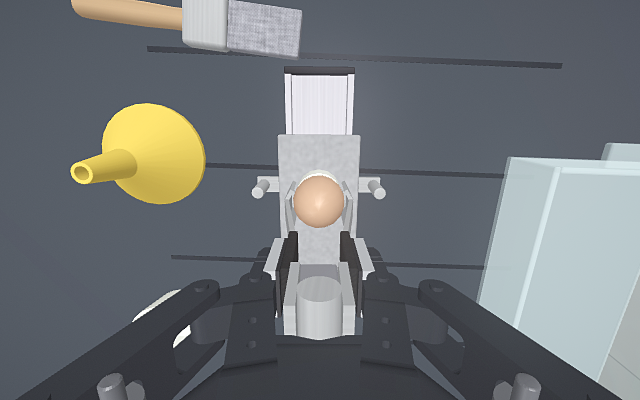

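The opening stopped at 32.3 mm, the on-egg value, and both tips touch the egg (290 and 348,205). I'm lifting slowly.

```bash
python3 -m handwheel '[0.3,-0.001,0,0,0,0,0, 0.3,-0.003,0,0,0,0,0, 0.3,-0.006,0,0,0,0,0, 0.3,-0.009,0,0,0,0,0, 0.3,-0.012,0,0,0,0,0, 0.3,-0.016,0,0,0,0,0, 0.3,-0.02,0,0,0,0,0, 0.3,-0.024,0,0,0,0,0, 0.3,-0.028,0,0,0,0,0, 0.3,-0.03,0,0,0,0,0, 0.3,-0.03,0,0,0,0,0]'
python3 - <<'E'
from h import *
im,d,o=snap('scene','s20');cv2.imwrite('pics/s20c.png',cv2.resize(im[160:300,290:430],None,fx=4,fy=4,interpolation=cv2.INTER_CUBIC))
E
```

```text
t: 21.43
tool_pos: [0.5695, 0.2031, 0.1953]
tool_rot: [1.182, 1.226, -1.18]
contact_force: [-0.2, 0.2, -1.6]
opening: 0.032
```

View pics/s20c.png

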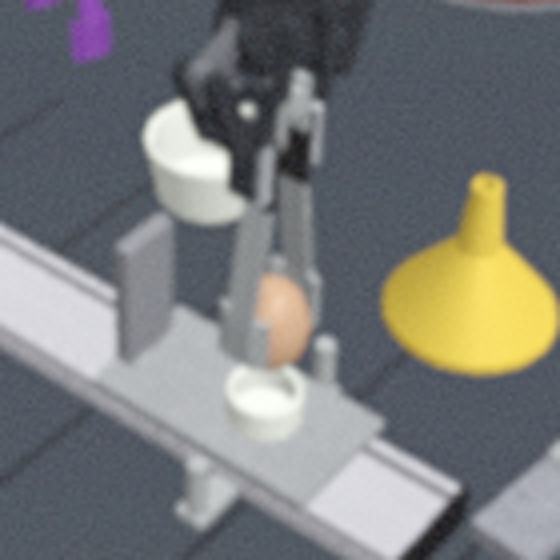

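The egg is out of the empty cup and held in the tongs. I'll continue up.

```bash
python3 -m handwheel '[0.3,-0.003,0,0,0,0,0, 0.3,-0.008,0,0,0,0,0, 0.3,-0.015,0,0,0,0,0, 0.3,-0.022,0,0,0,0,0, 0.3,-0.03,0,0,0,0,0, 0.3,-0.038,0,0,0,0,0, 0.3,-0.046,0,0,0,0,0, 0.3,-0.053,0,0,0,0,0, 0.3,-0.059,0,0,0,0,0, 0.3,-0.063,0,0,0,0,0, 0.3,-0.066,0,0,0,0,0, 0.3,-0.067,0,0,0,0,0]'
python3 -m handwheel '[0.3,0,0,0,0,0,0, 0.3,0,0,0,0,0,0, 0.3,0,0,0,0,0,0, 0.3,0,0,0,0,0,0, 0.3,0,0,0,0,0,0, 0.3,0,0,0,0,0,0, 0.3,0,0,0,0,0,0, 0.3,0,0,0,0,0,0]'
python3 - <<'E'
from h import *
im,d,o=snap('scene','s21');cv2.imwrite('pics/s21c.png',cv2.resize(im[110:300,260:450],None,fx=3,fy=3,interpolation=cv2.INTER_CUBIC))
snap('wrist','w21');snap('top','t21')
eggs('s21',(320,380,180,260))
im,d,c=load('scene','s21');P=cloud(c,d)
hsv=cv2.cvtColor(im,cv2.COLOR_BGR2HSV);m=(hsv[...,0]>4)&(hsv[...,0]<20)&(hsv[...,1]>70);m[:180]=0;m[260:]=0;m[:,:320]=0;m[:,380:]=0
Q=P[m&(P[...,2]>.1)&(P[...,2]<.22)];print(Q.min(0),Q.max(0))
E
```

```text
t: 22.48
tool_pos: [0.5692, 0.203, 0.2619]
tool_rot: [1.182, 1.226, -1.181]
contact_force: [-0.3, -0.0, -2.4]
opening: 0.0326
t: 23.15
tool_pos: [0.5691, 0.203, 0.2613]
tool_rot: [1.182, 1.227, -1.181]
contact_force: [-0.0, -0.1, -1.4]
opening: 0.0325
s21 [363.  216.1] onz.072 [0.4695 0.1475 0.072 ] fit [0. 0. 0.]
[0.54567074 0.20340557 0.15079197] [0.58442621 0.22612979 0.19610181]
```

View pics/s21c.png

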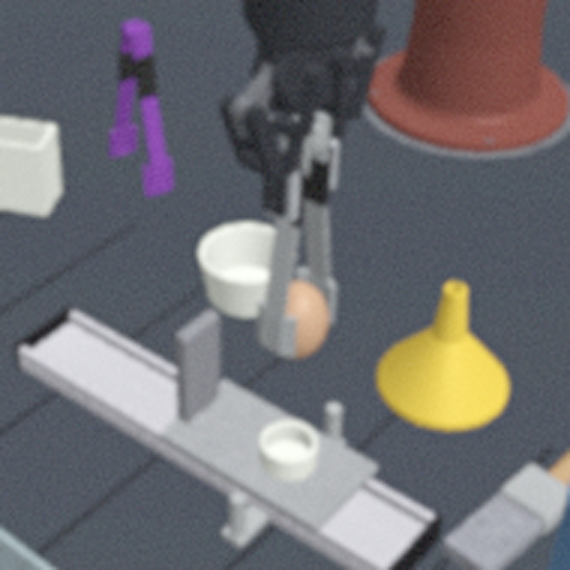

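View pics/w21.png

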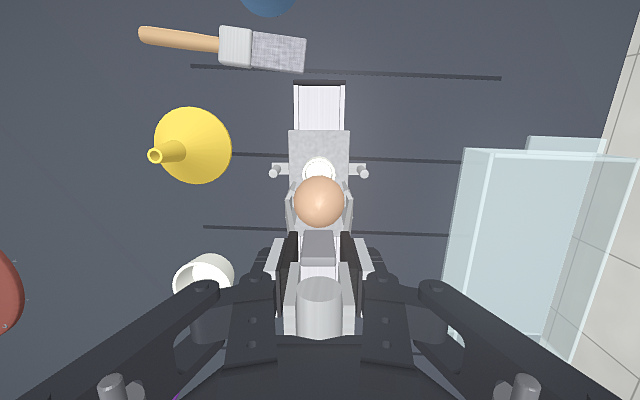

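The egg is held in the tongs 88 mm above the cup rim, at the same wrist pixel (318,201) as when I closed on it, so it hasn't slipped. The empty cup at (318,168) lies on the line of the stub posts (272/363,171). I'm handing in.

```bash
python3 - <<'E'
from h import *
o=ctrl.get_obs();print(o['t'],o['opening'],o['contact_force'].round(2),abs(o['dq']).max()); print(ctrl.finish_job())
E
```

```text
23.3 0.03244282683976969 [ 0.04  0.44 -1.98] 0.002526040645454231
the job is handed in; nothing more can be done
None
```

The job is handed in at 23.3 s of the 64 s allowed. The caddy is in its notch, and the egg is held in the tongs, steady above the empty cup.

**What I did**
- **Caddy:** I pushed it along the rail into the notch. It met stiff resistance (9–13 N) about 12 mm short, because the finger linkage was bearing on the plate's top edge. I backed off, raised the tool and pushed with the fingertips. It gave way at about 15 N, more than the stated 5 N, then slid freely until it stopped at the notch with the egg still standing.
- **Tongs and egg:** I took the steel tongs, not the purple pair, out of the white holder, closed them on the egg with 20 N and lifted it about 98 mm straight up.

**Last checks**
- **Caddy:** After I backed off, the scene camera put the egg at y≈0.205, on the stub-post line (0.2055). The top camera read about 2 mm less, which is within calibration.
- **Grip:** The opening is 32.4 mm, the value expected on the egg. The egg has not moved in the wrist view since I closed the tongs, and the wrist force is about the weight of tongs and egg.
- **Height:** The egg's bottom is about 88 mm above the cup rim and the arm is at rest.
- **Bystanders:** Those in the last pictures look unmoved, judged by eye only. I did not check the masher again after taking the tongs.

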